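# Hang the drying frame on its two hooks and lock it

### The arm

A 7-joint arm with a two-finger parallel gripper is mounted at the origin on a cart in front of the work surface, level with it; the furniture and walls round the work are solid. World frame = base frame: x ahead of the robot, y to its left, z up, the work surface at z = 0. Lengths are in m, angles in rad, forces in N, time in s.
With the tool pointing down it reaches from about 0.4 to 0.875 m from the base axis. Payload 19.3 kg.
Tool frame: the origin (TCP) lies midway between the tips of the shut fingers; the grasp point (between the pads) lies 19 mm behind it; z points along the fingers, y is the line along which they close (so a half turn about z gives the same grasp; the last joint's range is limited). The gripper opens to 85 mm and grips with 20 to 120 N. Pads are 22 mm wide; open, the fingers measure 114 mm over their backs; the gripper's body (76 mm by 85 mm) begins 54 mm behind the grasp point. The pads swing forward as they close: fully open they stand 13 mm farther back than shut.
Start: joints at [1.207, 0.521, -0.036, 1.599, 0.021, 1.021, -0.113], TCP at [0.181, -0.598, 0.231] pointing down, gripper open.
Joint ranges: [-2.91, 2.91], [-0.3, 2.13], [-1.5, 1.42], [0.17, 2.43], [-1.26, 4.41], [0.16, 1.93], [-2.52, 2.52]. Speed limits (rad/s): [1.89, 1.89, 2.39, 2.39, 3.01, 3.01, 3.01].

### API

Orientations are given as [roll, pitch, yaw] about the fixed x, y, z axes, in that order (R = Rz(yaw) Ry(pitch) Rx(roll)).
In Python, from workcell import bot, vision, observe gives the robot as it stands (bot), with the cameras (vision) and the readings as plain functions.
- The arm moves only by the shell command python3 nudge.py 'ROWS' [FORCE]. ROWS is a JSON list of rows, 1 to 5 of them, each of 7 numbers: the finger opening in m, then dx, dy, dz in m, then a rotation vector rx, ry, rz in rad; each row is the pose to reach, as a shift and turn from the pose commanded when the command began, along the tool's axes at that moment; what a row does not reach only later rows make up. A row lasts 1/8 s, in which the tool goes at most 0.0625 m and 0.188 rad, less where a joint would pass 70% of its speed; a pose out of reach is approached as far as the arm can. The fingers move at their own pace and stop on an object; FORCE is the grip in N (left out, the last holds). Time passes only in rows, so rows that do not move let the fingers close. It prints the time, the measured TCP pose, the force, the opening and the grip force at its end.
- observe(): the state, without advancing time (a new reading comes with each control period).
- vision.grab_frame(name): name is "scene" or "side" or "wrist"; returns the picture (400x640x3 uint8, blue, green, red); there is no depth.
- vision.calibration(name): a dict with "vfov" (degrees; the focal length in pixels is half the picture's height over the tangent of half this angle, whatever the lens; pixels are square), "cx", "cy" (the principal point, pixels), "dist_coeffs" ([k1, k2, p1, p2, k3] as OpenCV has them; the pictures are not rectified), "eye" and "attitude" of the camera in the world. Camera axes: x right, y down, z forward; pixel columns grow to the right and rows downward; lengths in m; the calibration is good to about 2 mm. A picture is of the moment at which its call begins: read the wrist's pose just before it. calibration takes no time and is no camera call; for the wrist camera it gives the pose at the moment of the call.
- bot.job_done(): hands the job in; it is judged then, once.
The state is a dict: "clock": time; "qpos": joint angles; "qd": joint speeds; "joint_efforts": joint torques, N m; "position": TCP position; "tool_rot": TCP orientation; "force": force on the tool from outside, world axes, zero at the start; "moment": the same for the moment, N m; "grip_width": finger opening in m; "finger_force": force on a finger pad.
Only numpy, scipy, OpenCV 4.12 (cv2) and the standard library are available. Lean on these libraries where they do the work, as an engineer would, in place of code of your own. Each camera call takes 0.05 s, during which the arm holds its last target. There are 200 camera calls.

### The job

Lift the drying frame out of its cradle by the blue handle and hang it on the grey rack with both hooks through the two orange-sided slots, lowering it until both slots rest on their hooks before you let go. Then turn the red key a quarter turn, all the way, so that its cam blade lies over the end of the frame's top rail and locks the frame in place. Do not knock or shift the blue jar, the amber bottle or the white-lidded pot standing around.

Things in the scene. Friction and masses are not known exactly. Their poses are not given: they have to be found in the camera images.
- frame: Loose ladder-like drying frame of 12 mm aluminium bar, about 0.35 kg, 260 mm wide (own y), 12 mm thick (x), 149 mm high (z) with handle. Origin: centre of its underside. Same front and back, left and right. Top rail z 94-106, middle rail 46-58, bottom rail 0-12 mm. Two hanging slots at y +-90 mm. Starts upright in the cradle.
- frame_handle (a point): Centre of the frame's blue bar handle, at z = 142 mm in the frame: 74 mm long (y), 12 mm thick (x), 14 mm high, on two round posts at y +-28 mm, 29 mm free below the bar. Grip it from above, fingers closing along the frame's x.
- slot_left (a point): Middle of the upper edge of the frame's slot at y = +90 mm (underside of the top rail, z = 94 mm). The slot opening, between orange cheeks, is 24 mm wide (y), 36 mm high (z 58 to 94 mm) and goes right through along x. Seated, this point lies on a hook arm.
- slot_right (a point): The same for the equal slot at y = -90 mm.
- cradle: Fixed grey plate 56 x 250 x 6 mm with two pairs of black clips 30 mm high, 15 mm apart, that hold the frame's bottom rail upright, its underside at z = 6 mm. Origin: centre of its underside; the frame's y lies along its y. Lift the frame straight up 30 mm or more to clear it.
- rack: Fixed grey hook rack, front = its own -x. Origin on the desk midway between two 16 mm square posts (y +-90 mm, 152 mm high), each with a steel hook to the front. Base 64 mm deep, 10 mm high, y -190 to +115 mm. Hung, the frame's underside is at z = 50 mm, its y along the rack's y, either end at either hook. Lock post with red key at x -22, y -165 mm.
- hook_left (a point): Seat point on top of the hook arm at rack y = +90 (x -22, z 144 mm); axes as the rack's. The arm, 8 mm thick, runs to -x with its centre at z 140, then turns up at x = -40; the tip, 8 mm thick, ends at z 158. 28 mm are free between post face (x -8) and tip (x -36). The frame comes in from the front, slots level with the tips, then goes down.
- hook_right (a point): The same seat point on the equal hook at the rack's y = -90 mm.
- cam (a joint): Angle of the red key and its cam blade about the vertical lock post: 0 = blade to the rear (rack +x), 1.571 = along rack +y, over the end of the hung frame's top rail (stop). Grows anticlockwise from above, starts 0.1 to 0.4, needs 0.04 N m, stays where left. Blade 55 mm long, 16 wide, 6 mm above a seated frame's rail; an unseated frame blocks it.
- key_grip (a point): On the key's axis, at the height to grip (196 mm above the desk). The red wing of the key is 32 mm long along the blade, 9 mm thick across it, 26 mm high, its top at 208 mm; its x axis points along the blade.
- cam_end (a point): End of the cam blade.
- jar_blue: Bystander: blue jar, 55 mm wide, 130 mm high, standing behind the rack; origin under its centre.
- tea: Bystander: amber bottle with a yellow cap, 62 mm wide, 172 mm high, standing behind the rack; origin under its centre.
- pigment: Bystander: small pot with a white lid, 41 mm wide, 50 mm high, standing near the front edge of the desk; origin under its centre.

How it is judged:
On the way, in this order (a step that is already met when the one before it is completed fails the run):
1. both slots are down on their hooks while the gripper still holds the frame (((x of slot_left in the frame of hook_left between -0.014 and 0.014 m and y of slot_left in the frame of hook_left between -0.012 and 0.012 m and z of slot_left in the frame of hook_left between -0.005 and 0.005 m and x of slot_right in the frame of hook_right between -0.014 and 0.014 m and y of slot_right in the frame of hook_right between -0.012 and 0.012 m and z of slot_right in the frame of hook_right between -0.005 and 0.005 m) or (x of slot_left in the frame of hook_right between -0.014 and 0.014 m and y of slot_left in the frame of hook_right between -0.012 and 0.012 m and z of slot_left in the frame of hook_right between -0.005 and 0.005 m and x of slot_right in the frame of hook_left between -0.014 and 0.014 m and y of slot_right in the frame of hook_left between -0.012 and 0.012 m and z of slot_right in the frame of hook_left between -0.005 and 0.005 m)) and contact force between the fingers and frame above 1 N), for 0.15 s.
2. the frame is released and hangs at rest on both hooks (((x of slot_left in the frame of hook_left between -0.014 and 0.014 m and y of slot_left in the frame of hook_left between -0.012 and 0.012 m and z of slot_left in the frame of hook_left between -0.005 and 0.005 m and x of slot_right in the frame of hook_right between -0.014 and 0.014 m and y of slot_right in the frame of hook_right between -0.012 and 0.012 m and z of slot_right in the frame of hook_right between -0.005 and 0.005 m) or (x of slot_left in the frame of hook_right between -0.014 and 0.014 m and y of slot_left in the frame of hook_right between -0.012 and 0.012 m and z of slot_left in the frame of hook_right between -0.005 and 0.005 m and x of slot_right in the frame of hook_left between -0.014 and 0.014 m and y of slot_right in the frame of hook_left between -0.012 and 0.012 m and z of slot_right in the frame of hook_left between -0.005 and 0.005 m)) and contact force between the fingers and frame below 0.1 N and contact force between frame and rack above 1 N and linear speed of frame below 0.03 m/s and angular speed of frame below 0.2 rad/s), for 0.2 s.
3. the red key is turned all the way, its blade over the end of the frame's top rail (value of joint cam above 1.4 rad and ((x of slot_left in the frame of hook_left between -0.014 and 0.014 m and y of slot_left in the frame of hook_left between -0.012 and 0.012 m and z of slot_left in the frame of hook_left between -0.005 and 0.005 m and x of slot_right in the frame of hook_right between -0.014 and 0.014 m and y of slot_right in the frame of hook_right between -0.012 and 0.012 m and z of slot_right in the frame of hook_right between -0.005 and 0.005 m) or (x of slot_left in the frame of hook_right between -0.014 and 0.014 m and y of slot_left in the frame of hook_right between -0.012 and 0.012 m and z of slot_left in the frame of hook_right between -0.005 and 0.005 m and x of slot_right in the frame of hook_left between -0.014 and 0.014 m and y of slot_right in the frame of hook_left between -0.012 and 0.012 m and z of slot_right in the frame of hook_left between -0.005 and 0.005 m))), for 0.2 s.
At the end, for the whole second after the job is handed in: The frame hangs released and at rest with both slots on the two hooks (upper slot edges within 5 mm in height, 12 mm sideways and 14 mm along the arm of the hooks' seat points), and the cam is turned beyond 1.4 rad, over the top rail (all of step 3 and contact force between the fingers and frame below 0.1 N and contact force between frame and rack above 1 N and linear speed of frame below 0.03 m/s and angular speed of frame below 0.2 rad/s); the robot touches nothing.
It fails at once if the blue jar is shifted by more than 30 mm or tipped (distance of jar_blue from where it was at the start of the episode above 0.03 m or angle between jar_blue's own z axis and vertical above 0.4 rad).
It fails at once if the amber bottle is shifted by more than 30 mm or tipped (distance of tea from where it was at the start of the episode above 0.03 m or angle between tea's own z axis and vertical above 0.4 rad).
It fails at once if the white-lidded pot is shifted by more than 30 mm or tipped (distance of pigment from where it was at the start of the episode above 0.03 m or angle between pigment's own z axis and vertical above 0.4 rad).
It also fails if it takes over 51 s, if anything falls off the work surface, if the arm or the gripper's body presses on something with over 40 N, if the wrist force passes 120 N, or if a joint passes its speed limit or range.

## Working session

There is one attempt and no reset: what is moved stays moved. The work goes in short steps, Python scripts to look and compute and a shell command to move; the robot and the scene stay as the last step left them, time stands still between calls to the robot, and variables do not carry over. Pictures are saved under pics/ and viewed, at most 12 in all, crops included, and the job is handed in when it is done.

```bash
ls; mkdir -p pics
python3 - <<'E'
from workcell import bot, vision, observe
import cv2
s=observe(); print(s)
for n in ("scene","side"):
    print(n,vision.calibration(n)); cv2.imwrite(f"pics/{n}0.png",vision.grab_frame(n))
print(vision.calibration("wrist"))
E
```

```text
nudge.py
pics
workcell.py
{'clock': 0.0, 'qpos': array([ 1.20681434,  0.52201474, -0.03634658,  1.60000481,  0.02121033,
        1.02108088, -0.1128269 ]), 'qd': array([-0.00088178, -0.00011765, -0.00117517, -0.00043414,  0.00112015,
        0.0005009 , -0.00020325]), 'joint_efforts': array([ 4.93870139e-04, -9.27107477e+01,  1.98023558e+00, -3.69933200e+01,
        1.79039704e-02,  8.10793368e-03, -5.18239437e-05]), 'position': array([ 0.18086052, -0.59791169,  0.2307262 ]), 'tool_rot': array([-3.14047301e+00,  7.88200307e-05,  2.93767137e-01]), 'force': array([-0.07971657, -0.06572754, -0.50908112]), 'moment': array([-0.06814058,  0.05003159, -0.03799075]), 'finger_force': 0.0, 'grip_width': 0.08532722958642748}
scene {'vfov': 52.2841333067731, 'cx': 318.36892529931146, 'cy': 196.37954564156982, 'dist_coeffs': array([-0.05343369,  0.        ,  0.        ,  0.        ,  0.        ]), 'eye': array([0.09485317, 0.85145334, 0.5310556 ]), 'attitude': array([-2.02781185e+00, -1.45901918e-04, -2.58936672e+00])}
side {'vfov': 50.776488887555274, 'cx': 313.0108795721054, 'cy': 199.11149326520413, 'dist_coeffs': array([-0.03011396,  0.        ,  0.        ,  0.        ,  0.        ]), 'eye': array([0.57433941, 0.89555225, 0.64599043]), 'attitude': array([-2.15410573e+00, -2.23468149e-03,  3.09746519e+00])}
{'vfov': 61.99779101794504, 'cx': 320.5614350686847, 'cy': 207.08309623838508, 'dist_coeffs': array([0.00503322, 0.        , 0.        , 0.        , 0.        ]), 'eye': array([ 0.2525582 , -0.5770329 ,  0.37448564]), 'attitude': array([ 2.84787621e+00,  6.78566913e-04, -1.27671089e+00])}
```

View pics/scene0.png

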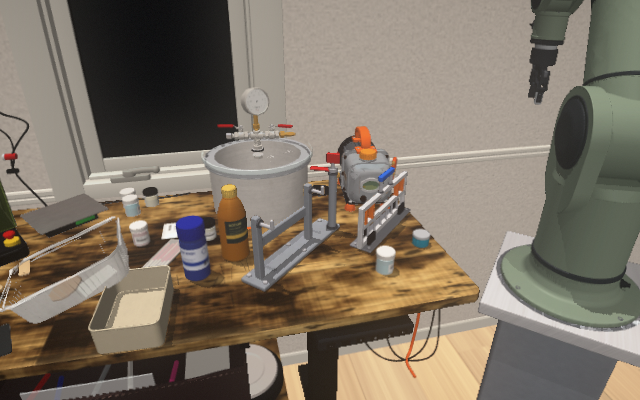

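View pics/side0.png

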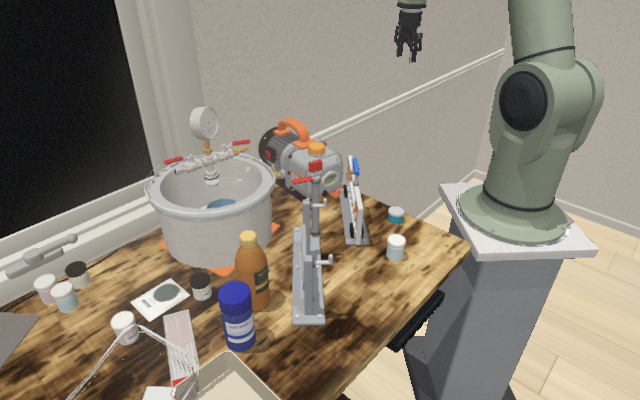

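The scene view shows the frame with its blue handle at about (388,174), the rack from (258,280) to (333,165), and the red key at about (333,157). In the side view the handle is at about (354,166) and the key at about (315,166). I'll enlarge both areas to pick exact points.

Run:
```python
import cv2
a=cv2.imread("pics/scene0.png")[135:295,235:425]; b=cv2.imread("pics/side0.png")[135:335,270:420]
cv2.imwrite("pics/sc_crop.png",cv2.resize(a,None,fx=3.6,fy=3.6,interpolation=cv2.INTER_CUBIC)[:576])
cv2.imwrite("pics/si_crop.png",cv2.resize(b,None,fx=3,fy=3,interpolation=cv2.INTER_CUBIC))
```

```text
(no output)
```

View pics/sc_crop.png

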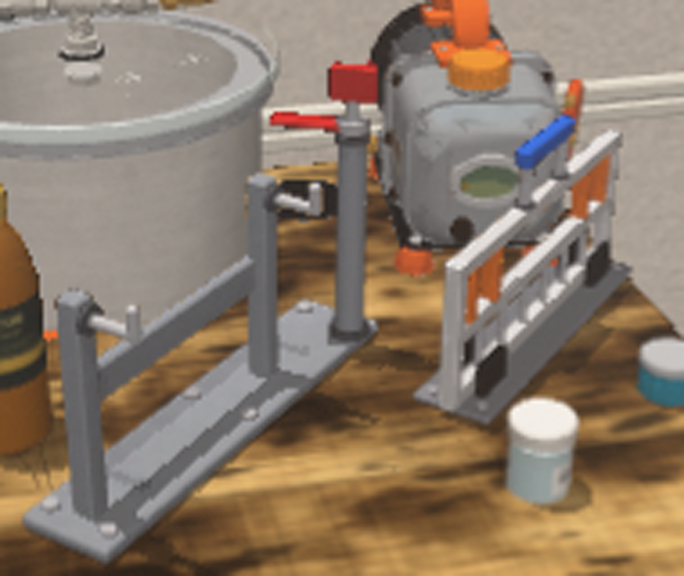

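View pics/si_crop.png

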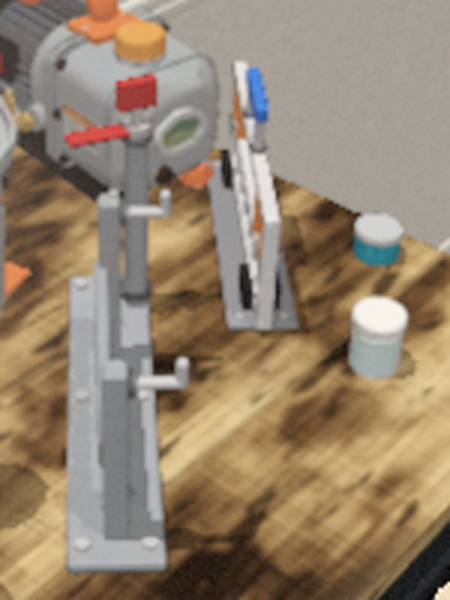

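Tips of the hooks: scene crop (133,307) and (316,185), side crop (183,361) and (165,194). The top rail ends are near (455,265) and (612,137) in the scene crop. The handle and key can be found by colour.

```bash
cat > h.py <<'E'
import numpy as np, cv2
from scipy.spatial.transform import Rotation as R
from workcell import bot, vision, observe
def cam(n):
    c=vision.calibration(n); f=200/np.tan(np.radians(c["vfov"])/2)
    return dict(K=np.array([[f,0,c["cx"]],[0,f,c["cy"]],[0,0,1.]]),d=np.array(c["dist_coeffs"]),e=np.array(c["eye"]),R=R.from_euler("xyz",c["attitude"]).as_matrix())
def ray(c,p):
    u=cv2.undistortPoints(np.array([[p]],float),c["K"],c["d"])[0,0]
    v=c["R"]@[u[0],u[1],1]; return v/np.linalg.norm(v)
def plane(c,p,z):
    v=ray(c,p); return c["e"]+v*(z-c["e"][2])/v[2]
def tri(c1,p1,c2,p2):
    a,b=ray(c1,p1),ray(c2,p2)
    t=np.linalg.lstsq(np.c_[a,-b],c2["e"]-c1["e"],rcond=None)[0]
    x,y=c1["e"]+a*t[0],c2["e"]+b*t[1]; return (x+y)/2,np.linalg.norm(x-y)
def proj(c,X):
    q=cv2.projectPoints(np.array([X],float),cv2.Rodrigues(c["R"].T)[0],-c["R"].T@c["e"],c["K"],c["d"])[0]; return q[0,0]
def blob(im,col,box=None):
    b,g,r=[im[...,i].astype(int) for i in range(3)]
    m={"blue":(b>120)&(b-r>80)&(b-g>40),"red":(r>110)&(r-g>90)&(r-b>80)}[col].astype(np.uint8)
    if box: k=np.zeros_like(m);k[box[1]:box[3],box[0]:box[2]]=1;m*=k
    n,l,s,ce=cv2.connectedComponentsWithStats(m); return [(s[i].tolist(),ce[i].round(1).tolist()) for i in range(1,n) if s[i][4]>15],m
E
python3 - <<'E'
from h import *
np.set_printoptions(precision=4,suppress=True)
A,B=cam("scene"),cam("side"); a=cv2.imread("pics/scene0.png");b=cv2.imread("pics/side0.png")
pa=lambda x,y:(235+(x+.5)/3.6-.5,135+(y+.5)/3.6-.5); pb=lambda x,y:(270+(x+.5)/3-.5,135+(y+.5)/3-.5)
for n,p,q,z in (("tipL",pa(133,308),pb(183,361),.158),("tipR",pa(316,186),pb(165,194),.158),("postL",pa(76,297),pb(116,367),.152),("postR",pa(262,181),pb(109,198),.152),("railnear",pa(455,265),pb(267,157),.112)):
    print(n,tri(A,p,B,q),plane(A,p,z),plane(B,q,z))
print(plane(A,pa(614,135),.112),"rail far")
for c,bx1,bx2 in (("blue",(360,150,420,190),(340,140,380,185)),("red",(300,140,345,175),(285,150,330,190))):
    print(c,blob(a,c,bx1)[0],blob(b,c,bx2)[0])
x=blob(a,"blue",(360,150,420,190))[0][0][1];y=blob(b,"blue",(340,140,380,185))[0][0][1]
print("handle",tri(A,x,B,y))
print(plane(A,pa(543,450),.03),"pot")
E
```

```text
tipL (array([0.5173, 0.3325, 0.1552]), np.float64(4.0729175253165545e-05)) [0.5141 0.3364 0.158 ] [0.5176 0.3357 0.158 ]
tipR (array([0.5156, 0.1518, 0.154 ]), np.float64(0.0008504024024128695)) [0.5114 0.1584 0.158 ] [0.5162 0.1587 0.158 ]
postL (array([0.5566, 0.3311, 0.1501]), np.float64(0.001085325365057641)) [0.5539 0.3346 0.152 ] [0.5566 0.3325 0.152 ]
postR (array([0.5554, 0.1503, 0.1487]), np.float64(0.0022795182930920683)) [0.5505 0.1586 0.152 ] [0.5553 0.1531 0.152 ]
railnear (array([0.4356, 0.1018, 0.1241]), np.float64(0.04625526283575522)) [0.4308 0.127  0.112 ] [0.4253 0.0388 0.112 ]
[ 0.4219 -0.1197  0.112 ] rail far
blue [([379, 167, 16, 14, 73], [385.4, 173.3])] [([353, 158, 6, 17, 70], [355.4, 166.2])]
red [([327, 152, 13, 11, 118], [332.7, 157.1]), ([310, 166, 19, 5, 60], [319.0, 167.9])] [([309, 160, 13, 12, 124], [315.0, 165.4]), ([292, 177, 21, 7, 79], [301.7, 179.6])]
handle (array([0.4303, 0.001 , 0.1493]), np.float64(0.0017927273961372075))
[0.3485 0.1682 0.03  ] pot
```

Checks: the tips are 181 mm apart and the tip-to-post distance is 40 mm, both as specified. That puts the rack origin near (0.556, 0.241) with yaw ≈ 0. The handle is near (0.430, 0.001, 0.149), against an expected z of 0.148. Next I'll check the machine's clearance and work out the first move, to a spot above the handle.

```bash
cat >> h.py <<'E'
np.set_printoptions(precision=4,suppress=True)
def go(x,y,z,yaw,label=""):
    s=observe(); M=R.from_euler("xyz",s["tool_rot"]); T=R.from_euler("xyz",[np.pi,0,yaw])
    d=M.inv().apply(np.array([x,y,z])-s["position"]); rv=(M.inv()*T).as_rotvec()
    print(label,"delta",d.round(4),"rot",rv.round(4),"rows>=",max(np.linalg.norm(d)/.0625,np.linalg.norm(rv)/.188).round(1))
E
python3 - <<'E'
from h import *
A,B=cam("scene"),cam("side")
print(tri(A,(362,127),B,(290,122)),plane(A,(350,207),0),plane(B,(335,195),0.02))
go(.30,-.33,.33,.9); go(.43,0,.32,np.pi/2)
E
```

```text
(array([ 0.5881, -0.1875,  0.1893]), np.float64(0.006338837260790664)) [ 0.5503 -0.0571  0.    ] [ 0.47 -0.07  0.02]
 delta [ 0.1916 -0.2221 -0.099 ] rot [-0.001  -0.0002 -0.6062] rows>= 5.0
 delta [ 0.4116 -0.5003 -0.0887] rot [-0.0009 -0.0006 -1.277 ] rows>= 10.5
```

```bash
python3 nudge.py '[[0.085,0.04,-0.045,-0.02,0,0,-0.12],[0.085,0.078,-0.09,-0.04,0,0,-0.24],[0.085,0.116,-0.134,-0.06,0,0,-0.36],[0.085,0.154,-0.178,-0.08,0,0,-0.48],[0.085,0.19,-0.222,-0.1,0,0,-0.6]]'
python3 - <<'E'
from h import *
go(.43,0,.32,np.pi/2)
E
```

```text
clock: 0.72
position: [0.299, -0.3288, 0.3319]
tool_rot: [-3.142, 0.0, 0.898]
force: [0.9, -0.2, 1.2]
grip_width: 0.0845
finger_force: 0.0
 delta [ 0.3388 -0.1025  0.0118] rot [-0.0001  0.0002 -0.6729] rows>= 5.7
```

```bash
python3 nudge.py '[[0.085,0.055,-0.017,0.002,0,0,-0.11],[0.085,0.11,-0.034,0.004,0,0,-0.22],[0.085,0.165,-0.05,0.006,0,0,-0.33],[0.085,0.22,-0.067,0.008,0,0,-0.44],[0.085,0.275,-0.083,0.01,0,0,-0.55]]'
python3 - <<'E'
from h import *
go(.43,0,.32,np.pi/2)
E
```

```text
clock: 1.35
position: [0.4064, -0.0626, 0.3214]
tool_rot: [3.141, 0.0, 1.447]
force: [1.2, -1.0, 0.5]
grip_width: 0.085
finger_force: 0.0
 delta [0.0651 0.0157 0.0013] rot [ 0.0004  0.0003 -0.1237] rows>= 1.1
```

```bash
python3 nudge.py '[[0.085,0.033,0.008,0,0,0,-0.06],[0.085,0.065,0.016,0,0,0,-0.124],[0.085,0.065,0.016,0,0,0,-0.124],[0.085,0.065,0.016,0,0,0,-0.124]]'
python3 - <<'E'
from h import *
s=observe();print(s["position"],s["tool_rot"])
W=cam("wrist");im=vision.grab_frame("wrist");cv2.imwrite("pics/w1.png",im)
print(W["e"],blob(im,"blue")[0],blob(im,"red")[0]); 
m=blob(im,"blue")[1]
for X in ((.43,.131,.112),(.43,-.129,.112),(.43,.001,.155)): print(proj(W,X))
n,l,st,ce=cv2.connectedComponentsWithStats(m);i=1+st[1:,4].argmax()
r=cv2.minAreaRect(np.argwhere(l==i)[:,::-1].astype(np.float32));print(r,[plane(W,p,.155) for p in cv2.boxPoints(r)])
E
```

```text
clock: 1.85
position: [0.43, -0.0025, 0.3211]
tool_rot: [-3.141, 0.0, 1.567]
force: [-0.1, -0.2, 0.7]
grip_width: 0.0852
finger_force: 0.0
[ 0.43   -0.0025  0.3211] [-3.141   0.0002  1.5667]
[0.4314 0.0709 0.4648] [([314, 149, 13, 74, 822], [319.8, 185.2])] [([553, 0, 10, 6, 22], [557.1, 1.8]), ([438, 67, 69, 41, 1234], [474.7, 86.9]), ([462, 108, 20, 37, 341], [473.0, 127.9]), ([403, 185, 8, 5, 16], [407.0, 187.3]), ([325, 279, 18, 20, 78], [334.8, 289.0]), ([400, 295, 27, 38, 424], [413.4, 312.9]), ([500, 302, 8, 12, 25], [503.5, 307.0]), ([366, 335, 14, 27, 188], [372.8, 348.2])]
[319.0969  40.811 ]
[320.1949 282.0628]
[319.5676 183.0514]
((320.0, 185.50001525878906), (11.389967918395996, 73.1820068359375), 1.123302698135376) [array([ 0.4239, -0.0382,  0.155 ]), array([0.426 , 0.0333, 0.155 ]), array([0.4365, 0.0331, 0.155 ]), array([ 0.4352, -0.0385,  0.155 ])]
```

View pics/w1.png

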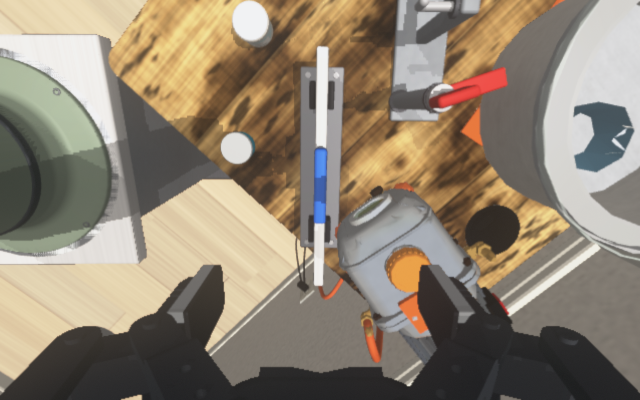

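The view shows the frame upright. The handle is centred at (320,185), and the rail ends are at (322,47) and (319,287). That gives centre ≈ (0.430, -0.0035) and yaw ≈ -0.02. A machine knob sits at about (375,192), so I'll descend with the gripper only partly open.

Run:
```python
from h import *
W=cam("wrist");print(plane(W,(370,192),.12),plane(W,(370,192),.16))
go(.4303,-.0035,.128,np.pi/2-.02)
```

```text
[ 0.4837 -0.0172  0.12  ] [ 0.4776 -0.007   0.16  ]
 delta [-0.0007  0.0004  0.1932] rot [-0.0004  0.0003  0.0154] rows>= 3.1
```

```bash
python3 nudge.py '[[0.045,-0.001,0,0.03,0,0,0.02],[0.045,-0.001,0,0.06,0,0,0.02],[0.045,-0.001,0,0.09,0,0,0.02],[0.045,-0.001,0,0.12,0,0,0.02],[0.045,-0.001,0,0.12,0,0,0.02]]' 60
python3 - <<'E'
from h import *
go(.4303,-.0035,.128,np.pi/2-.02)
E
```

```text
clock: 2.52
position: [0.4291, -0.0037, 0.2002]
tool_rot: [-3.138, -0.0, 1.547]
force: [0.4, 0.4, 0.1]
grip_width: 0.0451
finger_force: 0.0
 delta [0.0002 0.0014 0.0722] rot [-0.0032 -0.     -0.0043] rows>= 1.2
```

```bash
python3 nudge.py '[[0.045,0,0.001,0.024,0,0,0],[0.045,0,0.001,0.048,0,0,0],[0.045,0,0.001,0.072,0,0,0],[0.045,0,0.001,0.072,0,0,0],[0.045,0,0.001,0.072,0,0,0]]'; python3 nudge.py '[[0,0,0,0,0,0,0],[0,0,0,0,0,0,0],[0,0,0,0,0,0,0],[0,0,0,0,0,0,0],[0,0,0,0,0,0,0]]' 60
```

```text
clock: 3.15
position: [0.432, -0.0031, 0.1307]
tool_rot: [3.14, 0.0, 1.547]
force: [-0.3, 0.5, 0.1]
grip_width: 0.0451
finger_force: 0.0
clock: 3.78
position: [0.4318, -0.0031, 0.1301]
tool_rot: [3.14, 0.0, 1.547]
force: [-2.6, -1.6, 14.3]
grip_width: 0.011
finger_force: 58.9
```

```bash
python3 nudge.py '[[0,0,0,-0.015,0,0,0],[0,0,0,-0.03,0,0,0],[0,0,0,-0.05,0,0,0],[0,0,0,-0.075,0,0,0],[0,0,0,-0.1,0,0,0]]' 60;  python3 - <<'E'
from h import *
go(.45,.238,.225,np.pi/2)
E
```

```text
clock: 4.4
position: [0.431, -0.0028, 0.231]
tool_rot: [3.141, -0.0, 1.548]
force: [0.9, -0.2, -4.7]
grip_width: 0.0108
finger_force: 59.9
 delta [0.2412 0.0135 0.006 ] rot [ 0.0003 -0.0001 -0.0228] rows>= 3.9
```

```bash
python3 nudge.py '[[0,0.025,0.001,0,0,0,0],[0,0.065,0.004,0,0,0,-0.01],[0,0.105,0.007,0,0,0,-0.02],[0,0.145,0.009,0,0,0,-0.023],[0,0.17,0.01,0,0,0,-0.023]]'; python3 nudge.py '[[0,0.025,0,0,0,0,0],[0,0.055,0,0,0,0,0],[0,0.068,0,0,0,0,0],[0,0.068,0,0,0,0,0],[0,0.068,0,0,0,0,0]]'
python3 - <<'E'
from h import *
s=observe();print(s["position"],s["tool_rot"],s["force"])
A,B,W=cam("scene"),cam("side"),cam("wrist")
ims=[vision.grab_frame(n) for n in ("scene","side","wrist")]
for n,i in zip("abc",ims): cv2.imwrite(f"pics/r{n}.png",i)
c1=cv2.resize(ims[0][130:290,240:400],None,fx=2.5,fy=2.5,interpolation=cv2.INTER_CUBIC)
c2=cv2.resize(ims[1][120:280,260:420],None,fx=2.5,fy=2.5,interpolation=cv2.INTER_CUBIC)
cv2.imwrite("pics/r_ab.png",np.hstack([c1,c2]))
for n,c in (("w",W),("s",A),("d",B)):
    print(n,[proj(c,X).round(1) for X in ((.516,.3325,.158),(.516,.152,.158),(.556,.331,.152),(.556,.151,.152))])
E
```

```text
clock: 5.03
position: [0.4449, 0.1687, 0.2303]
tool_rot: [3.141, -0.001, 1.572]
force: [0.5, -1.5, -4.0]
grip_width: 0.011
finger_force: 59.9
clock: 5.65
position: [0.4453, 0.2337, 0.2294]
tool_rot: [-3.142, 0.001, 1.57]
force: [-0.6, -0.2, -5.5]
grip_width: 0.0112
finger_force: 59.9
[0.4453 0.2337 0.2294] [-3.1415  0.0007  1.5699] [-0.5945 -0.2462 -5.539 ]
w [array([437.5,  61.4]), array([413.2, 321.3]), array([499.3,  65.1]), array([462.9, 317.6])]
s [array([272.1, 219.1]), array([322.1, 184.8]), array([256.1, 216.1]), array([307.2, 183.2])]
d [array([331.4, 253.8]), array([324.5, 197.6]), array([308.7, 256.4]), array([305.6, 200.1])]
```

View pics/rc.png

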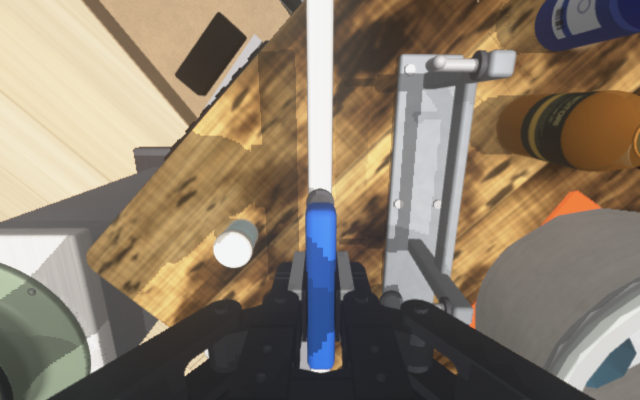

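View pics/r_ab.png

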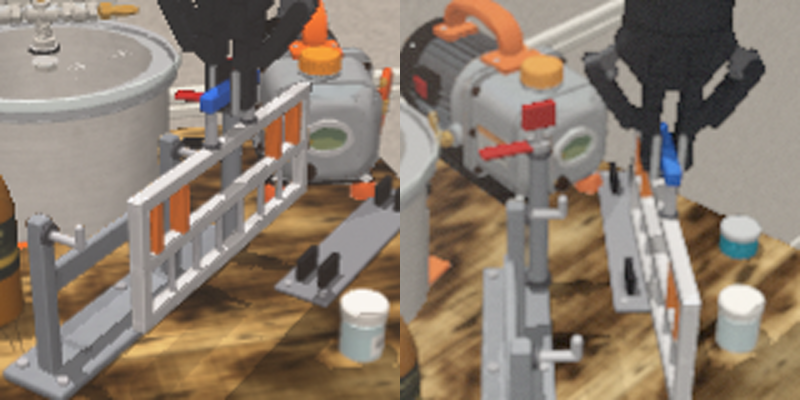

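The wrist view shows the left hook tip at (438,63), within 2 px of the prediction, and the frame held straight. I'll check where the frame sits in the gripper, using the blue ends in the wrist view and the rail's near corner at scene (294,210).

Run:
```python
from h import *
s=observe();p=s["position"];print(p)
W,A,B=cam("wrist"),cam("scene"),cam("side")
im=cv2.imread("pics/rc.png");b,m=blob(im,"blue",(290,180,350,400));print(b)
zt=p[2]+.025
ys=np.argwhere(m)[:,0];print([plane(W,(320,v),zt) for v in (ys.min(),ys.max())])
zr=p[2]-.018
print("near end scene",plane(A,(240+137/2.5,130+201/2.5),zr),plane(A,(240+310/2.5,130+84/2.5),zr),"far end; side near",plane(B,(260+288/2.5,120+302/2.5),zr))
print("tipL wrist",plane(W,(438,63),.158))
# slot cheeks in scene: orange pixels of near/far slot, projected expectations of slot edges at front(+y cam) faces
f=np.array([p[0],p[1],p[2]-.124])
for y in (.090+.012,.090-.012,-.090+.012,-.090-.012): print(y,proj(A,f+[0,y,.094]).round(1),proj(A,f+[0,y,.058]).round(1))
go(.495,.2415,.196,np.pi/2-.008)
```

```text
[0.4453 0.2339 0.2294]
[([306, 208, 30, 161, 4336], [320.7, 285.7])]
[array([0.4462, 0.2711, 0.2544]), array([0.4461, 0.1981, 0.2544])]
near end scene [0.4415 0.3635 0.2114] [0.4361 0.1124 0.2114] far end; side near [0.4484 0.3651 0.2114]
tipL wrist [0.5165 0.3319 0.158 ]
0.102 [302.2 209.6] [302.6 227.5]
0.078 [309.7 204.1] [309.9 221.8]
-0.078 [350.5 174.7] [349.9 190.5]
-0.102 [355.7 170.9] [355.1 186.4]
 delta [0.0077 0.0497 0.0334] rot [0.0001 0.0004 0.0069] rows>= 1.0
```

The frame is centred in the grip to within 1 mm. Next I'll move in front of the tips, then in, then down.

```bash
python3 nudge.py '[[0,0.007,0.01,0.008,0,0,0.007],[0,0.007,0.022,0.018,0,0,0.007],[0,0.007,0.036,0.03,0,0,0.007],[0,0.007,0.045,0.034,0,0,0.007],[0,0.007,0.045,0.034,0,0,0.007]]'
python3 - <<'E'
from h import *
s=observe();print(s["position"],s["tool_rot"],s["force"])
ims=[vision.grab_frame(n) for n in ("scene","side","wrist")]
c1=cv2.resize(ims[0][130:290,240:400],None,fx=2.5,fy=2.5,interpolation=cv2.INTER_CUBIC)
c2=cv2.resize(ims[1][120:280,260:420],None,fx=2.5,fy=2.5,interpolation=cv2.INTER_CUBIC)
cv2.imwrite("pics/f_ab.png",np.hstack([c1,c2]))
go(.534,.241,.195,np.pi/2-.008)
E
```

```text
clock: 6.42
position: [0.4905, 0.2417, 0.1947]
tool_rot: [-3.141, 0.0, 1.563]
force: [0.1, -0.6, -4.9]
grip_width: 0.0111
finger_force: 59.9
[0.4905 0.2417 0.1947] [-3.1406  0.      1.5633] [ 0.129  -0.6486 -4.9285]
 delta [-0.0006  0.0441  0.0006] rot [ 0.0001 -0.0001  0.0013] rows>= 0.7
```

View pics/f_ab.png

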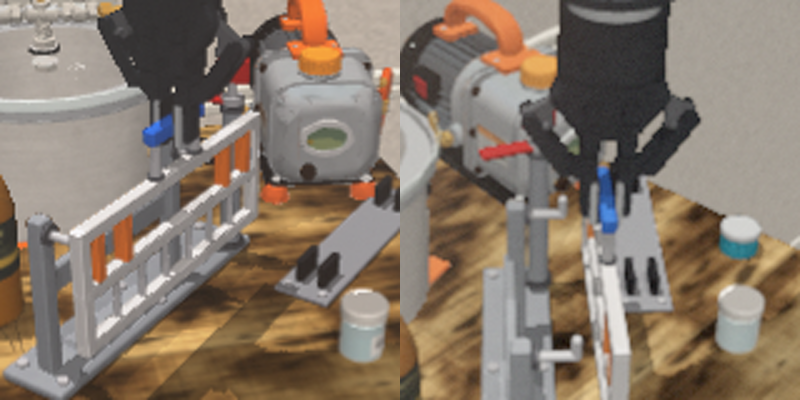

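The frame stands level just in front of both tips and nothing is touching. I'll go in slowly along x.

```bash
python3 nudge.py '[[0,0,0.009,0,0,0,0],[0,0,0.018,0,0,0,0],[0,0,0.027,0,0,0,0],[0,0,0.036,0,0,0,0],[0,0,0.043,0,0,0,0]]'; python3 nudge.py '[[0,0,0,0,0,0,0],[0,0,0,0,0,0,0]]'
python3 - <<'E'
from h import *
go(.534,.241,.174,np.pi/2-.008)
E
```

```text
clock: 7.2
position: [0.5338, 0.2414, 0.1952]
tool_rot: [-3.141, 0.0, 1.564]
force: [0.6, 0.3, -5.1]
grip_width: 0.011
finger_force: 59.9
clock: 7.45
position: [0.5329, 0.2416, 0.1953]
tool_rot: [-3.141, -0.0, 1.564]
force: [-1.1, 0.2, -4.4]
grip_width: 0.0109
finger_force: 59.9
 delta [-0.0005  0.0011  0.0213] rot [-0.0002 -0.      0.0012] rows>= 0.3
```

No contact. Now I'll lower it, watching the force.

```bash
python3 nudge.py '[[0,0,0.001,0.005,0,0,0],[0,0,0.001,0.01,0,0,0],[0,0,0.001,0.015,0,0,0],[0,0,0.001,0.018,0,0,0],[0,0,0.001,0.018,0,0,0]]'; python3 nudge.py '[[0,0,0,0.002,0,0,0],[0,0,0,0.004,0,0,0],[0,0,0,0.004,0,0,0]]'
```

```text
clock: 8.07
position: [0.534, 0.2414, 0.1771]
tool_rot: [-3.141, 0.0, 1.564]
force: [0.1, 0.2, -5.2]
grip_width: 0.0111
finger_force: 59.8
clock: 8.45
position: [0.5345, 0.2416, 0.174]
tool_rot: [3.141, -0.0, 1.564]
force: [-2.4, -3.2, 6.6]
grip_width: 0.0108
finger_force: 61.4
```

The force has risen from -5 to +6.6 N, at exactly the expected height of 0.174. I'll press 1 mm more, hold, and check in the pictures.

```bash
python3 nudge.py '[[0,0,0,0.001,0,0,0],[0,0,0,0.001,0,0,0],[0,0,0,0.001,0,0,0],[0,0,0,0.001,0,0,0]]'
python3 - <<'E'
from h import *
s=observe();print(s["force"],s["moment"])
ims=[vision.grab_frame(n) for n in ("scene","side","wrist")]
c1=cv2.resize(ims[0][130:290,240:400],None,fx=2.5,fy=2.5,interpolation=cv2.INTER_CUBIC)
c2=cv2.resize(ims[1][120:280,260:420],None,fx=2.5,fy=2.5,interpolation=cv2.INTER_CUBIC)
cv2.imwrite("pics/g_ab.png",np.hstack([c1,c2]))
E
```

```text
clock: 8.95
position: [0.5347, 0.2416, 0.1738]
tool_rot: [3.14, -0.0, 1.563]
force: [-5.0, -5.1, 19.3]
grip_width: 0.0108
finger_force: 63.2
[-4.9719 -5.1424 19.2632] [-1.0045  1.1018  0.0121]
```

View pics/g_ab.png

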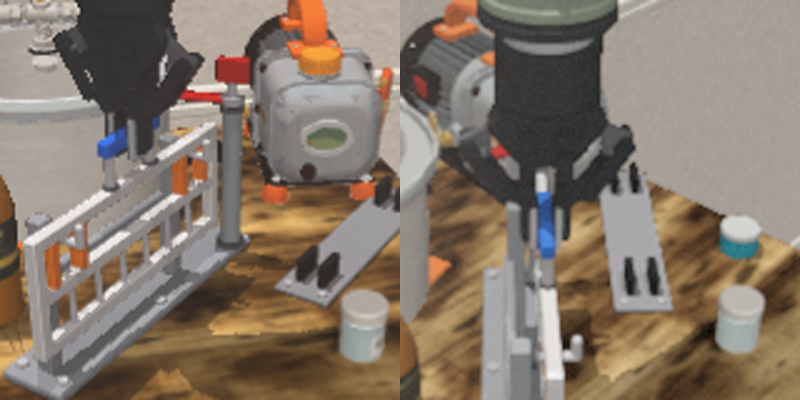

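Both hooks pass through the slots: the tips show in front of the frame at about (80,235) and (205,150) in the left crop. It is seated. I'll unload 1 mm, release, and rise.

```bash
python3 nudge.py '[[0,0,0,-0.0015,0,0,0],[0,0,0,-0.0015,0,0,0],[0.04,0,0,-0.0015,0,0,0],[0.04,0,0,-0.0015,0,0,0],[0.04,0,0,-0.0015,0,0,0]]' 20; python3 nudge.py '[[0.04,0,0,0,0,0,0],[0.04,0,0,-0.02,0,0,0],[0.04,0,0,-0.05,0,0,0],[0.04,0,0,-0.09,0,0,0],[0.04,0,0,-0.13,0,0,0]]';  python3 - <<'E'
from h import *
go(.50,.10,.33,np.pi/2)
E
```

```text
clock: 9.72
position: [0.5342, 0.2415, 0.1738]
tool_rot: [3.142, -0.0, 1.564]
force: [0.8, 0.3, 0.1]
grip_width: 0.0399
finger_force: 0.0
clock: 10.35
position: [0.534, 0.2416, 0.3066]
tool_rot: [3.141, -0.001, 1.564]
force: [0.5, -0.4, 0.1]
grip_width: 0.04
finger_force: 0.0
 delta [-0.1418 -0.033  -0.0236] rot [ 0.0007 -0.0006 -0.0066] rows>= 2.4
```

```bash
python3 nudge.py '[[0.06,-0.05,0,-0.01,0,0,0],[0.06,-0.1,0,-0.02,0,0,0],[0.06,-0.15,0,-0.025,0,0,0],[0.06,-0.185,0,-0.025,0,0,0],[0.06,-0.185,0,-0.025,0,0,0]]';python3 nudge.py '[[0.06,0,0,0,0,0,0],[0.06,0,0,0,0,0,0]]'
python3 - <<'E'
from h import *
s=observe();print(s["position"],s["tool_rot"])
W,A,B=cam("wrist"),cam("scene"),cam("side");im=vision.grab_frame("wrist");a=vision.grab_frame("scene");b=vision.grab_frame("side")
cv2.imwrite("pics/k.png",im)
print(blob(im,"red")[0]);print(blob(a,"red",(300,140,345,185))[0],blob(b,"red",(285,150,330,190))[0])
print(proj(W,(.534,.076,.208)),proj(W,(.532,.111,.156)),proj(W,(.534,.371,.156)))
E
```

```text
clock: 10.98
position: [0.533, 0.0539, 0.3301]
tool_rot: [3.14, 0.001, 1.56]
force: [0.1, 0.5, 0.5]
grip_width: 0.0601
finger_force: 0.0
clock: 11.22
position: [0.5328, 0.0577, 0.3292]
tool_rot: [3.141, -0.0, 1.565]
force: [0.8, 0.8, 0.9]
grip_width: 0.0599
finger_force: 0.0
[0.5328 0.0577 0.3292] [ 3.1412 -0.0004  1.5655]
[([461, 37, 26, 23, 222], [474.2, 46.7]), ([301, 141, 78, 45, 1162], [343.0, 161.8]), ([382, 155, 19, 31, 275], [392.0, 171.2]), ([512, 224, 53, 24, 787], [538.0, 235.6]), ([325, 227, 10, 3, 22], [329.7, 227.9]), ([306, 324, 59, 48, 1311], [335.6, 347.4])]
[([327, 152, 13, 11, 118], [332.7, 157.1]), ([310, 166, 19, 5, 60], [319.0, 167.9])] [([309, 160, 13, 12, 123], [315.0, 165.3]), ([292, 177, 21, 7, 79], [301.7, 179.6])]
[320.5598 177.5278] [318.196  129.0456] [ 318.4079 -254.4294]
```

View pics/k.png

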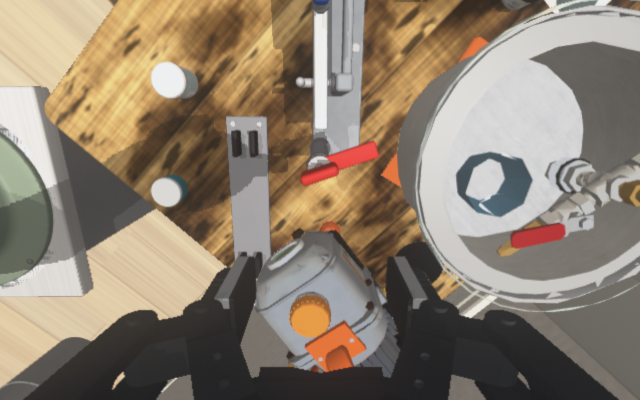

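The frame hangs with its end at (320,130), as predicted. The red wing runs from about (302,180) to (338,165), and the blade ends at about (378,148).

Run:
```python
from h import *
W,A,B=cam("wrist"),cam("scene"),cam("side")
k,e=tri(A,(332.7,157.1),B,(315.0,165.3));print("wing centre",k,e)
bl,e=tri(A,(319,167.9),B,(301.7,179.6));print("blade mid",bl,e,"angle",np.arctan2(bl[1]-k[1],bl[0]-k[0]))
im=cv2.imread("pics/k.png");m=blob(im,"red",(290,130,385,195))[1]
p=np.argwhere(m)[:,::-1].astype(np.float32);r=cv2.minAreaRect(p);print(r,cv2.boxPoints(r).tolist())
tip=plane(W,(376,150),.165);print("tip",tip,"ang",np.arctan2(tip[1]-k[1],tip[0]-k[0]),np.hypot(*(tip-k)[:2]))
w=m[:,:330];q=cv2.minAreaRect(np.argwhere(w)[:,::-1].astype(np.float32));print(q)
for x in range(300,382,6): c=np.flatnonzero(m[:,x]);print(x,c.min() if len(c) else 0,c.max() if len(c) else 0)
for px in ((303,181),(336,166)): print(plane(W,px,.208))
```

```text
wing centre [0.5328 0.0775 0.1954] 0.0005887822727143874
blade mid [0.5628 0.0892 0.1661] 0.00029785075276478454 angle 0.37095703926246415
((340.9867248535156, 162.71670532226562), (36.13336181640625, 83.5984878540039), 83.50065612792969) [[297.4111022949219, 149.49746704101562], [380.4723205566406, 140.0347900390625], [384.5623474121094, 175.93594360351562], [301.5011291503906, 185.39862060546875]]
tip [0.5849 0.092  0.165 ] ang 0.27264558735389877 0.054171027787450164
((318.9146728515625, 173.76828002929688), (17.647634506225586, 37.950225830078125), 51.34019470214844)
300 0 0
306 175 184
312 173 183
318 171 181
324 169 178
330 155 176
336 153 175
342 151 168
348 149 166
354 147 164
360 145 162
366 143 160
372 141 158
378 154 156
[0.5197 0.0728 0.208 ]
[0.5464 0.0849 0.208 ]
```

The key axis is at (0.533, 0.077), which agrees with the rack geometry, and its angle is ≈ 0.33 rad. I'll turn the tool to yaw 0.33 above the key.

```bash
python3 nudge.py '[[0.05,0.004,0,0,0,0,0.15],[0.05,0.008,0,0,0,0,0.32],[0.05,0.012,0,0,0,0,0.49],[0.05,0.016,0,0,0,0,0.66],[0.05,0.019,0,0,0,0,0.82]]';python3 nudge.py '[[0.05,0,0,0,0,0,0.15],[0.05,0,0,0,0,0,0.3],[0.05,0,0,0,0,0,0.41],[0.05,0,0,0,0,0,0.41],[0.05,0,0,0,0,0,0.41]]'
python3 - <<'E'
from h import *
s=observe();print(s["position"],s["tool_rot"],s["qpos"])
W=cam("wrist");im=vision.grab_frame("wrist");cv2.imwrite("pics/k2.png",im)
p=proj(W,(.533,.077,.208));print(p)
bx=[int(p[0])-90,int(p[1])-90,int(p[0])+90,int(p[1])+60];m=blob(im,"red",bx)[1]
print(blob(im,"red",bx)[0])
for y in range(bx[1],bx[3],7):
    c=np.flatnonzero(m[y]); 
    if len(c): print(y,c.min(),c.max())
go(.533,.077,.179,.33)
E
```

```text
clock: 12.0
position: [0.5329, 0.0761, 0.3288]
tool_rot: [-3.141, 0.0, 0.739]
force: [0.8, -0.7, 0.1]
grip_width: 0.0499
finger_force: 0.0
clock: 12.62
position: [0.533, 0.0757, 0.3288]
tool_rot: [-3.141, 0.0, 0.337]
force: [0.1, -0.1, 0.3]
grip_width: 0.0498
finger_force: 0.0
[0.533  0.0757 0.3288] [-3.1415  0.0001  0.3368] [ 0.1005  0.3167 -0.4559  1.6837  0.1489  1.1758 -1.6273]
[318.2439 200.3345]
[([311, 130, 17, 51, 810], [318.9, 153.5]), ([399, 171, 9, 16, 47], [402.4, 177.6]), ([313, 181, 10, 37, 346], [317.7, 199.4])]
131 311 327
138 311 327
145 311 327
152 311 327
159 311 327
166 311 326
173 311 407
180 326 402
187 314 322
194 313 322
201 313 322
208 313 322
215 313 322
 delta [ 0.0005 -0.0013  0.1498] rot [-0.0001  0.0001  0.0063] rows>= 2.4
```

The blade and wing stand exactly in line with the tool, with the wing centre at column 317.7 against the predicted 318.2. I'll descend and grip gently.

```bash
python3 nudge.py '[[0.05,0,-0.001,0.035,0,0,0.006],[0.05,0,-0.001,0.07,0,0,0.006],[0.05,0,-0.001,0.105,0,0,0.006],[0.05,0,-0.001,0.135,0,0,0.006],[0.05,0,-0.001,0.15,0,0,0.006]]'; python3 nudge.py '[[0.05,0,0,0,0,0,0],[0.05,0,0,0,0,0,0],[0.0,0,0,0,0,0,0],[0,0,0,0,0,0,0],[0,0,0,0,0,0,0]]' 30;python3 nudge.py '[[0,0,0,0,0,0,0],[0,0,0,0,0,0,0]]'
```

```text
clock: 13.3
position: [0.5322, 0.0763, 0.1775]
tool_rot: [-3.141, 0.002, 0.329]
force: [0.9, 0.5, -0.2]
grip_width: 0.0501
finger_force: 0.0
clock: 13.92
position: [0.5324, 0.0778, 0.1794]
tool_rot: [-3.14, -0.001, 0.329]
force: [-6.1, 8.8, 7.0]
grip_width: 0.0084
finger_force: 32.5
clock: 14.18
position: [0.5324, 0.0778, 0.1794]
tool_rot: [-3.14, -0.001, 0.329]
force: [-5.2, 6.0, 7.7]
grip_width: 0.0085
finger_force: 32.6
```

```bash
python3 nudge.py '[[0,0,-0.0005,0,0,0,-0.1],[0,0,-0.0005,0,0,0,-0.22],[0,0,-0.0005,0,0,0,-0.35],[0,0,-0.0005,0,0,0,-0.48],[0,0,-0.0005,0,0,0,-0.6]]'
python3 - <<'E'
from h import *
s=observe();print(s["force"],s["moment"],s["position"])
E
```

```text
clock: 14.8
position: [0.5323, 0.0781, 0.1794]
tool_rot: [-3.141, -0.001, 0.933]
force: [-5.1, 7.1, 6.0]
grip_width: 0.0088
finger_force: 32.5
[-5.1158  7.136   5.9586] [ 1.3302  1.0234 -0.052 ] [0.5323 0.0781 0.1794]
```

```bash
python3 nudge.py '[[0,0,0,0,0,0,-0.13],[0,0,0,0,0,0,-0.27],[0,0,0,0,0,0,-0.41],[0,0,0,0,0,0,-0.54],[0,0,0,0,0,0,-0.62]]'; python3 nudge.py '[[0,0,0,0,0,0,-0.015],[0,0,0,0,0,0,-0.015]]'
python3 - <<'E'
from h import *
s=observe();print(s["force"],s["moment"],s["position"])
E
```

```text
clock: 15.42
position: [0.532, 0.0782, 0.1794]
tool_rot: [-3.141, -0.001, 1.552]
force: [-6.3, 6.6, 7.9]
grip_width: 0.0084
finger_force: 32.8
clock: 15.68
position: [0.532, 0.0783, 0.1794]
tool_rot: [-3.141, -0.001, 1.564]
force: [-7.6, 6.0, 9.1]
grip_width: 0.0085
finger_force: 32.9
[-7.6347  6.0372  9.0867] [ 1.4855  1.5204 -0.0949] [0.532  0.0783 0.1794]
```

Torque is rising as the stop is reached at yaw 1.564. I'll let go, rise, and check by eye.

```bash
python3 nudge.py '[[0.04,0,0,0,0,0,0],[0.04,0,0,0,0,0,0],[0.04,0,0,0,0,0,0],[0.04,0,0,-0.02,0,0,0],[0.04,0,0,-0.05,0,0,0]]';python3 nudge.py '[[0.04,0,0,-0.05,0,0,0],[0.04,0,0,-0.1,0,0,0],[0.04,0,0,-0.1,0,0,0],[0.04,0,0,-0.1,0,0,0]]'
python3 - <<'E'
from h import *
s=observe();print(s["position"],s["force"])
W=cam("wrist");ims=[vision.grab_frame(n) for n in ("wrist","scene")]
cv2.imwrite("pics/end.png",np.hstack([cv2.resize(ims[0][:,200:440],(360,600)),cv2.resize(ims[1][130:290,240:357],(439,600),interpolation=cv2.INTER_CUBIC)]))
print(proj(W,(.5328,.0765,.208)),proj(W,(.533,.1315,.168)),blob(ims[0],"red",(270,60,370,260))[0])
E
```

```text
clock: 16.3
position: [0.5321, 0.0768, 0.2289]
tool_rot: [-3.14, 0.0, 1.563]
force: [-0.2, -0.2, 0.5]
grip_width: 0.0405
finger_force: 0.0
clock: 16.8
position: [0.5323, 0.0766, 0.3284]
tool_rot: [-3.141, 0.0, 1.562]
force: [0.2, 0.5, 0.1]
grip_width: 0.0397
finger_force: 0.0
[0.5323 0.0766 0.3284] [0.1525 0.4608 0.096 ]
[319.8252 199.573 ] [319.6172 127.9795] [([312, 128, 17, 51, 821], [320.1, 151.7]), ([316, 180, 9, 35, 287], [319.7, 196.5]), ([325, 238, 11, 5, 25], [330.1, 240.1])]
```

View pics/end.png

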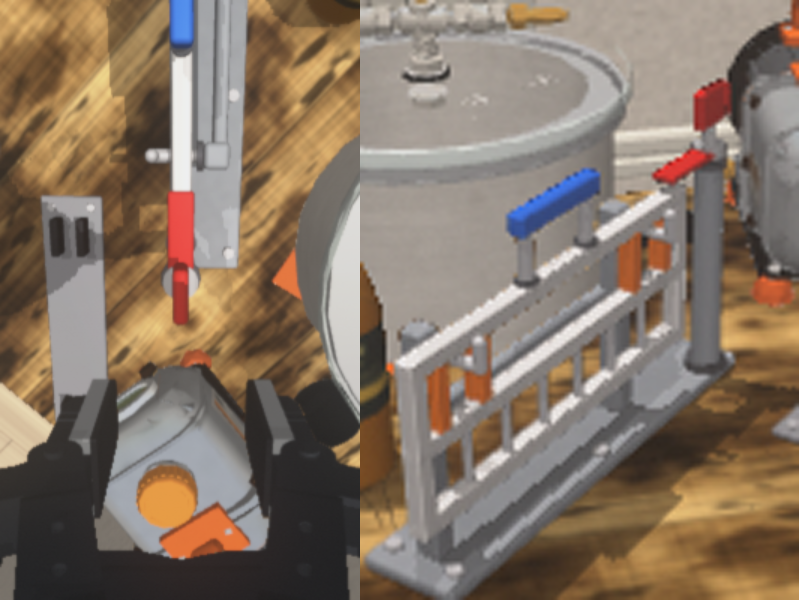

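The blade lies along the rack's y over the rail end: its tip is at row 128, as predicted for 1.57 rad. The frame hangs on both hooks and the gripper is clear, so I'll hand in.

```bash
python3 -c "
from workcell import bot, vision, observe
print(bot.job_done())"
```

```text
the job is handed in; nothing more can be done
None
```

The frame hangs released with both slots on their hooks, and the red key is turned to its stop with the blade over the end of the top rail; I handed in at about 17 s, and no verdict was shown.

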